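Scrub the seam of the washing board

TASK

Pick up the scrub brush and scrub along the seam of the wooden scrubbing board, bristles flat on it, from the soap-ledge end to the open end, slowly (about 3 cm a second) and with steady pressure all the way, about 0.8 kg's weight: the panel is wedged a little unevenly, so feel for it, and never bear down hard. Then leave the brush standing on its bristles inside the shallow drip tray, without disturbing the other wash things.

Things in the scene. Friction and masses are not known exactly. Their poses are not given: they have to be found in the camera images.
- brush: Scrub brush standing on its bristles: white block 100 x 52 mm, 20 to 36 mm above the tips; black soft-grip bar on top, 86 mm long (x), 26 mm wide (y), 36 to 72 mm above the tips, to be gripped across its width. Bristle pad 66 x 42 mm: gives from about 3 N, then 2 N per mm, bottoms out after 6 mm. About 0.2 kg. Origin: centre of the unpressed bristle tips; z up through the grip.
- board: Wooden scrubbing board fixed on the bench, 330 x 166 mm. Origin: middle of its underside. x runs along the seam towards the soap ledge, a cross-piece 62 mm high at x = +139 to +165 mm; the -x end is open. Side rails 22 mm high at y = +-76 mm. Between them a panel of two planks, 270 x 120 mm, wedged up higher than the rails; their joint, the seam, lies along y = 0.
- seam_start (a point): Start of the scrub, on the seam 85 mm from the board's middle towards the ledge: press the brush's centre here, within 12 mm along the seam. Its height, 34 mm, is only nominal: the panel's top at the board's middle is 30 to 38 mm above the bench and slopes along x by up to 0.045 rad either way; neither is reported, both must be felt.
- seam_end (a point): End of the scrub: point on the seam 85 mm from the board's middle towards the open end. Height only nominal, as at the start.
- tray: Grey drip tray fixed on the bench, 160 (x) x 110 mm (y), walls 16 mm high and 4 mm thick, floor 4 mm thick. Origin: centre of its underside.
- soap: Round cream soap bar, 68 mm across, 20 mm high, on the bench; leave alone. Origin: centre of underside.
- dipper: Pink dipper: cup 124 mm across, 75 mm high, flat handle along its x reaching 185 mm from the cup's axis; leave alone. Origin: centre of the cup's underside.
- pail: Empty blue pail, 200 mm across, 180 mm high, with a wire bail; leave alone. Origin: centre of underside.
- clothespin: Wooden clothespin 72 mm long lying on the bench; leave alone. Origin: middle of underside.
Things that resemble listed ones, but are neither listed nor needed, are in the scene too. What is meant by the tray is not purple or red, and is the larger of those in its own colour.

How it is judged:
On the way, in this order (a step that is already met when the one before it is completed fails the run):
1. Brush pressed on the start of the seam: 4 to 14 N for 0.3 s, upright within 0.3 rad, its centre within 14 mm of the seam, at board x 72 to 105 mm (contact force between brush and board between 4 and 14 N and x of brush in the frame of board between 0.072 and 0.105 m and y of brush in the frame of board between -0.014 and 0.014 m and angle between brush's own z axis and vertical below 0.3 rad), for 0.3 s.
2. Still pressed, part 1 of 6 of the way: 4 to 14 N for 0.3 s, upright within 0.3 rad, its centre within 14 mm of the seam, at board x 49 to 71 mm (contact force between brush and board between 4 and 14 N and x of brush in the frame of board between 0.049 and 0.071 m and y of brush in the frame of board between -0.014 and 0.014 m and angle between brush's own z axis and vertical below 0.3 rad), for 0.3 s.
3. Still pressed, part 2 of 6 of the way: 4 to 14 N for 0.3 s, upright within 0.3 rad, its centre within 14 mm of the seam, at board x 25 to 47 mm (contact force between brush and board between 4 and 14 N and x of brush in the frame of board between 0.025 and 0.047 m and y of brush in the frame of board between -0.014 and 0.014 m and angle between brush's own z axis and vertical below 0.3 rad), for 0.3 s.
4. Still pressed, part 3 of 6 of the way: 4 to 14 N for 0.3 s, upright within 0.3 rad, its centre within 14 mm of the seam, at board x 1 to 23 mm (contact force between brush and board between 4 and 14 N and x of brush in the frame of board between 0.001 and 0.023 m and y of brush in the frame of board between -0.014 and 0.014 m and angle between brush's own z axis and vertical below 0.3 rad), for 0.3 s.
5. Still pressed, part 4 of 6 of the way: 4 to 14 N for 0.3 s, upright within 0.3 rad, its centre within 14 mm of the seam, at board x -23 to -1 mm (contact force between brush and board between 4 and 14 N and x of brush in the frame of board between -0.023 and -0.001 m and y of brush in the frame of board between -0.014 and 0.014 m and angle between brush's own z axis and vertical below 0.3 rad), for 0.3 s.
6. Still pressed, part 5 of 6 of the way: 4 to 14 N for 0.3 s, upright within 0.3 rad, its centre within 14 mm of the seam, at board x -47 to -25 mm (contact force between brush and board between 4 and 14 N and x of brush in the frame of board between -0.047 and -0.025 m and y of brush in the frame of board between -0.014 and 0.014 m and angle between brush's own z axis and vertical below 0.3 rad), for 0.3 s.
7. Still pressed, part 6 of 6 of the way: 4 to 14 N for 0.3 s, upright within 0.3 rad, its centre within 14 mm of the seam, at board x -71 to -49 mm (contact force between brush and board between 4 and 14 N and x of brush in the frame of board between -0.071 and -0.049 m and y of brush in the frame of board between -0.014 and 0.014 m and angle between brush's own z axis and vertical below 0.3 rad), for 0.3 s.
8. Still pressed at the end of the seam: 4 to 14 N for 0.3 s, upright within 0.3 rad, its centre within 14 mm of the seam, at board x -105 to -72 mm (contact force between brush and board between 4 and 14 N and x of brush in the frame of board between -0.105 and -0.072 m and y of brush in the frame of board between -0.014 and 0.014 m and angle between brush's own z axis and vertical below 0.3 rad), for 0.3 s.
At the end, for the whole second after the job is handed in: The brush stands released and still on its bristles on the floor of the drip tray: its centre within 35 mm (tray x) and 32 mm (tray y) of the tray's centre, its tips less than 9 mm above the tray's underside, tilted less than 0.12 rad (x of brush in the frame of tray between -0.035 and 0.035 m and y of brush in the frame of tray between -0.032 and 0.032 m and z of brush in the frame of tray below 0.009 m and angle between brush's own z axis and vertical below 0.12 rad and linear speed of brush below 0.02 m/s); the robot touches nothing.
It fails at once if the brush is borne down hard on the board (over 25 N) (contact force between brush and board above 25 N).
It fails at once if the soap is moved more than 30 mm (distance of soap from where it was at the start of the episode above 0.03 m).
It fails at once if the dipper is moved more than 30 mm (distance of dipper from where it was at the start of the episode above 0.03 m).
It fails at once if the pail is moved more than 30 mm (distance of pail from where it was at the start of the episode above 0.03 m).
It fails at once if the clothespin is moved more than 30 mm (distance of clothespin from where it was at the start of the episode above 0.03 m).
It also fails if it takes over 72 s, if anything falls off the work surface, if the arm or the gripper's body presses on something with over 40 N, if the wrist force passes 120 N, or if a joint passes its speed limit or range.

ROBOT

A 7-joint arm with a two-finger parallel gripper is mounted at the origin on the work surface. World frame = base frame: x ahead of the robot, y to its left, z up, the work surface at z = 0. Lengths are in m, angles in rad, forces in N, time in s.
With the tool pointing down it reaches from about 0.35 to 0.9 m from the base axis. Payload 8.1 kg.
Tool frame: the origin (TCP) lies at the very end of the fingers, on their centre line; the grasp point (between the pads) lies 19 mm behind it; z points along the fingers, y is the line along which they close (so a half turn about z gives the same grasp; the last joint's range is limited). The gripper opens to 92 mm and grips with 3 to 60 N. Pads are 19 mm wide; open, the fingers measure 130 mm over their backs; the gripper's body (75 mm by 190 mm) begins 47 mm behind the grasp point.
Start: joints at [1.22, 0.434, 0.025, 1.573, -0.012, 1.134, -0.075], TCP at [0.153, -0.606, 0.227] pointing down, gripper open.
Joint ranges: [-2.62, 2.62], [-0.44, 2.09], [-1.27, 1.32], [0.08, 2.57], [-1.32, 4.46], [0.12, 2], [-2.74, 2.74]. Speed limits (rad/s): [2.22, 2.22, 3.01, 3.01, 3.14, 3.14, 3.14].

INTERFACE

Orientations are given as a rotation vector (axis times angle).
In Python, from cell import observe, get_image, sign_off, find_in, trace, place_of gives the robot as it stands. The module is installed in compiled form; this text tells all that it offers.
- The arm moves only by the shell command python3 -m handwheel 'ROWS' [OPENING] [FORCE]. ROWS is JSON, a list of rows, each a list of 6 numbers: the shift along the tool's x, y, z each as a share of 0.02 m, from -1 to 1, then the turn, a rotation vector about the tool's x, y, z each as a share of 4 degrees, from -1 to 1. A call has 1 to 8 rows; each row shifts and turns the commanded pose from where the row before left it, along the tool's axes as they then stand; what a row does not reach is not made up. A row lasts 1/12 s, in which the tool goes at most 41.7 mm and 7.16 degrees, less where a joint would pass 70% of its speed; a pose out of reach is approached as far as the arm can. A call with a number of a shift or a turn outside -1 to 1 is refused whole. A call with a gripper value outside its range is refused whole. OPENING is the opening, from 0 (shut) to 1 (fully open), set as the call begins (- or left out, the last holds). The fingers move at their own pace and stop on an object; FORCE is the grip in N (left out, the last holds). Time passes only in rows, so rows that do not move let the fingers close. It gives the time, the measured TCP pose, the force, the opening and the grip force at its end, in the units of the state.
- observe(): the state, without advancing time (a new reading comes with each control period).
- get_image(name): name is "side" or "top" or "wrist"; returns a dict with "image" (420x560x3 uint8, red, green, blue), "fx", "fy", "cx", "cy" (pixels), "k1" (the pictures are not rectified: a ray, as slopes to the right and down, at radius r is drawn at 1 + k1 r^2 times it, then the intrinsics apply), "position" and "orientation" of the camera in the world. Camera axes: x right, y down, z forward; pixel columns grow to the right and rows downward; lengths in m; the calibration is good to about 2 mm. A picture is of the moment at which its call begins. There is no depth.
- sign_off(): hands the job in; it is judged then, once.
Trained networks look in the newest picture that a camera, given by its name, has taken for a name from the list of things; names that differ only in an ending like _2 or _b are one class to them, and where a whole thing is asked for, a point or a joint stands for the part that bears it (a point fixed in the world has none). Each returns a list of dicts, best first, with "score" (0 to 1); they miss things now and then, are a little off and sometimes report something else, mostly with a low value. They report only what shows in the picture. A call takes as long as a camera call. They do not tell look-alikes from the thing itself.
- find_in(label, camera): "rect" ([centre column, centre row, width, height] as shares, 0 to 1, of the picture: columns of its width, rows of its height, round what is visible of it).
- trace(label, camera): "region" (420x560 bool, what is visible of it) and "rect" ([centre column, centre row, width, height] as shares, 0 to 1, of the picture: columns of its width, rows of its height, round what is visible of it).
- place_of(label, camera): "point" ([column, row] as shares, 0 to 1, of the picture: columns of its width, rows of its height: a listed point, or the origin of a listed thing).
The state is a dict: "clock": time; "joints": joint angles; "dq": joint speeds; "joint_efforts": joint torques, N m; "position": TCP position; "ee_rot": TCP orientation; "force": force on the tool from outside, world axes, zero at the start; "ft_torque": the same for the moment, N m; "width": opening from 0.0 (shut) to 1.0 (fully open); "gripper_force": force on a finger pad.
Only numpy, scipy, OpenCV 4.12 (cv2) and the standard library are available. Lean on these libraries where they do the work, as an engineer would, in place of code of your own. Each camera call takes 0.05 s, during which the arm holds its last target. There are 200 camera calls.

## Working session

There is one attempt and no reset: what is moved stays moved. The work goes in short steps, Python scripts to look and compute and a shell command to move; the robot and the scene stay as the last step left them, time stands still between calls to the robot, and variables do not carry over. Pictures are saved under pics/ and viewed, at most 10 in all, crops included, and the job is handed in when it is done.

```bash
mkdir -p pics
cat > h.py <<'E'
import numpy as np, cv2
from scipy.spatial.transform import Rotation as R
from cell import observe, get_image, find_in, trace, place_of
def rot(o):
    o=np.array(o,float)
    return o if o.shape==(3,3) else (R.from_rotvec(o).as_matrix() if o.size==3 else R.from_quat(o).as_matrix())
def ray(im,u,v):
    x,y=(u-im["cx"])/im["fx"],(v-im["cy"])/im["fy"]
    r=np.hypot(x,y); s=r
    for _ in range(20): s=r/(1+im["k1"]*s*s)
    k=s/r if r>0 else 1
    return np.array(im["position"]),rot(im["orientation"])@np.array([x*k,y*k,1])
def toz(im,u,v,z):
    p,d=ray(im,u,v); return p+d*(z-p[2])/d[2]
def proj(im,P):
    c=rot(im["orientation"]).T@(np.array(P)-im["position"]); a=c[:2]/c[2]
    a=a*(1+im["k1"]*(a@a)); return a*[im["fx"],im["fy"]]+[im["cx"],im["cy"]]
def save(im,n): cv2.imwrite(f"pics/{n}.png",im["image"][...,::-1])
E
python3 - <<'E'
from h import *
print(observe())
for c in ("top","side"):
    im=get_image(c); save(im,c+"0")
    print(c,{k:np.round(v,3).tolist() for k,v in im.items() if k!="image"})
    for l in ("brush","board","seam_start","seam_end","tray","soap","dipper","pail","clothespin"):
        for d in place_of(l,c)[:4]:
            u,v=d["point"][0]*560,d["point"][1]*420
            print(c,l,round(d["score"],2),round(u),round(v),np.round(toz(im,u,v,.034 if "seam" in l else 0),3))
E
```

```text
{'clock': 0.0, 'joints': array([ 1.22040048,  0.43520987,  0.02497439,  1.57408854, -0.01158916,
        1.1339959 , -0.07510652]), 'dq': array([ 1.70571464e-03, -1.41878513e-03,  3.24391555e-04,  5.65176769e-05,
       -2.53411589e-04,  2.41794285e-03, -4.54082001e-05]), 'joint_efforts': array([ 2.69408365e-04, -6.67857814e+01,  9.85306688e-01, -3.14465797e+01,
       -6.04925863e-02,  4.29543585e-02,  1.72808868e-04]), 'position': array([ 0.15310856, -0.6054337 ,  0.22595644]), 'ee_rot': array([-3.11601757e+00, -3.87940403e-01,  5.36811179e-04]), 'force': array([-1.45736413,  0.55577924,  1.22336903]), 'ft_torque': array([ 0.04862928, -0.04993291, -0.03540417]), 'gripper_force': 0.0, 'width': 1.000494214639866}
top {'fx': 536.126, 'fy': 536.126, 'cx': 290.098, 'cy': 207.287, 'k1': 0.039, 'position': [0.371, 0.034, 1.497], 'orientation': [-2.209, 2.154, -0.118]}
top board 0.87 251 213 [0.492 0.123 0.   ]
top seam_start 0.88 226 223 [0.458 0.188 0.034]
top seam_end 0.82 281 200 [0.527 0.039 0.034]
top tray 0.85 441 275 [ 0.332 -0.41   0.   ]
top tray 0.83 393 319 [ 0.208 -0.277  0.  
[... 326 characters left out ...]
': 212.047, 'k1': -0.105, 'position': [1.157, 0.534, 0.711], 'orientation': [-1.104, -2.283, 1.105]}
side brush 0.86 176 177 [ 0.506 -0.387  0.   ]
side board 0.76 305 236 [0.484 0.112 0.   ]
side seam_start 0.77 336 230 [0.445 0.184 0.034]
side seam_end 0.68 269 222 [0.53  0.026 0.034]
side tray 0.83 207 156 [ 0.348 -0.402  0.   ]
side tray 0.81 123 207 [ 0.715 -0.388  0.   ]
side tray 0.69 218 189 [ 0.469 -0.227  0.   ]
side tray 0.65 258 150 [ 0.206 -0.285  0.   ]
side soap 0.92 232 283 [0.728 0.071 0.   ]
side dipper 0.78 168 253 [ 0.756 -0.129  0.   ]
side pail 0.87 396 346 [0.647 0.455 0.   ]
side pail 0.74 220 189 [ 0.466 -0.225  0.   ]
side clothespin 0.54 277 320 [0.745 0.221 0.   ]
```

View pics/top0.png

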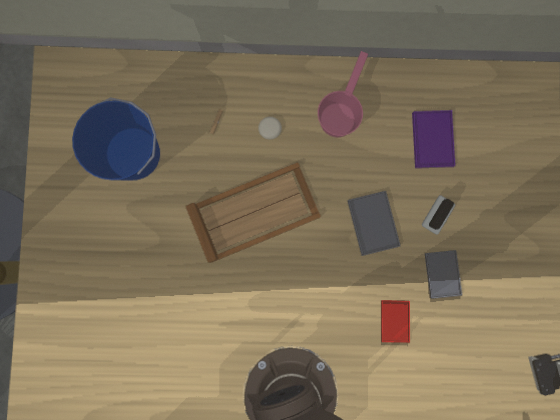

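View pics/side0.png

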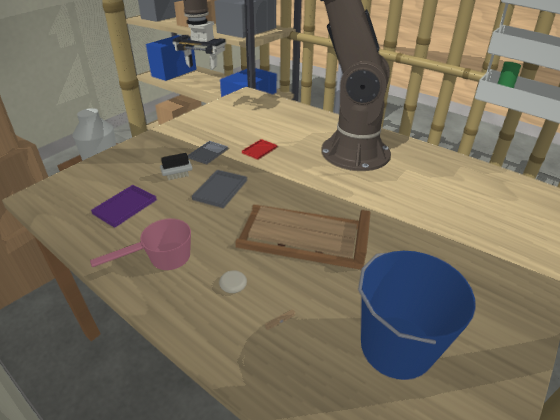

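The top view shows the pail (115,140), clothespin (215,120), soap (269,128), dipper (340,113), board (253,212) with its ledge at the left end (200,233), and the brush (438,214).
Tray candidates are purple (434,139), red (395,322), small grey (442,275) and large grey (374,222). The large grey one fits: it is neither purple nor red, and it is the bigger of the two greys. I'll measure it and check it in a crop.

Run:
```python
from h import *
im=get_image("top"); A=im["image"]
cv2.imwrite("pics/crop1.png",cv2.resize(A[170:310,340:480],None,fx=4,fy=4,interpolation=cv2.INTER_CUBIC)[...,::-1])
def rect(m,z,n):
    cs,_=cv2.findContours(m.astype(np.uint8),0,1); c=max(cs,key=cv2.contourArea).reshape(-1,2)
    P=np.array([toz(im,u,v,z)[:2] for u,v in c]).astype(np.float32)
    (cx,cy),(w,h),a=cv2.minAreaRect(P)
    if w<h: w,h,a=h,w,a+90
    print(n,"centre",round(cx,4),round(cy,4),"size",round(w,3),round(h,3),"long-axis yaw",round((a+90)%180-90,1))
for d in trace("tray","top"): rect(d["region"],.016,"tray %.2f"%d["score"])
for d in trace("board","top"): rect(d["region"],.022,"board")
for d in trace("brush","top"): rect(d["region"],.036,"brushnet %.2f"%d["score"])
# brush grip: dark pixels
sub=np.zeros(A.shape[:2],bool); sub[190:240,418:462]=1
g=A.mean(2)
rect(sub&(g<55),.072,"grip dark")
lo=A.max(2).astype(int)-A.min(2)
rect(sub&((g<55)|((lo<40)&(g>110))),.045,"brush all")
s=get_image("side")
for l in ("brush",):
    for d in place_of(l,"side"): print(l,d["score"],toz(s,d["point"][0]*560,d["point"][1]*420,0))
```

```text
tray 0.93 centre 0.4715 -0.2195 size 0.159 0.112 long-axis yaw 15.2
tray 0.85 centre 0.2065 -0.2786 size 0.111 0.079 long-axis yaw 0.1
tray 0.63 centre 0.3365 -0.4107 size 0.125 0.088 long-axis yaw 7.3
tray 0.60 centre 0.7128 -0.3838 size 0.165 0.114 long-axis yaw 2.9
board centre 0.4936 0.1152 size 0.338 0.175 long-axis yaw -66.5
brushnet 0.88 centre 0.4997 -0.3927 size 0.104 0.056 long-axis yaw -29.9
grip dark centre 0.4974 -0.3893 size 0.087 0.029 long-axis yaw -30.6
brush all centre 0.4963 -0.3916 size 0.101 0.052 long-axis yaw -31.3
brush 0.82 [ 0.49510163 -0.39772932  0.        ]
```

View pics/crop1.png

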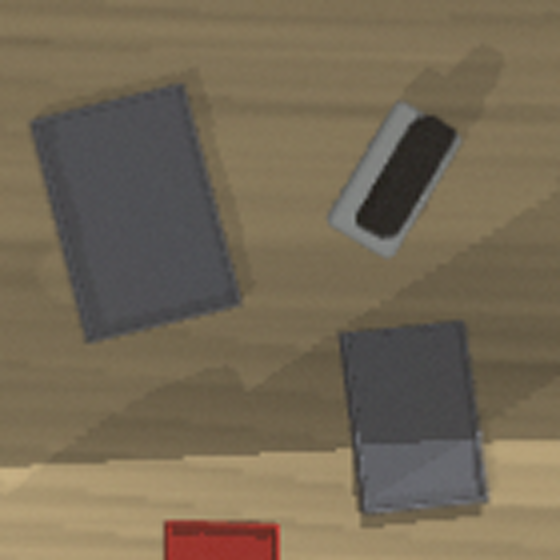

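The crop confirms that the large grey tray at crop (135,210) measures 159 x 112 mm. The small grey one at (415,415) measures only 125 x 88 mm. The brush, at crop (400,180), has a yaw of about -31°. I'll turn the tool and go above it.

```bash
python3 -m handwheel '[[0,0,0,0,0,1],[0,0,0,0,0,1],[0,0,0,0,0,1],[0,0,0,0,0,1],[0,0,0,0,0,1],[0,0,0,0,0,1],[0,0,0,0,0,1],[0,0,0,0,0,1]]' 1
python3 -m handwheel '[[0,0,0,0,0,1],[0,0,0,0,0,1],[0,0,0,0,0,1],[0,0,0,0,0,0.2],[0.52,-1,0,0,0,0],[0.52,-1,0,0,0,0],[0.52,-1,0,0,0,0],[0.52,-1,0,0,0,0]]'
python3 -m handwheel '[[0.52,-1,0,0,0,0],[0.52,-1,0,0,0,0],[0.52,-1,0,0,0,0],[0.52,-1,0,0,0,0],[0.52,-1,0,0,0,0],[0.52,-1,0,0,0,0],[0.52,-1,0,0,0,0],[0.52,-1,0,0,0,0]]'
python3 -m handwheel '[[0.52,-1,0,0,0,0],[0.52,-1,0,0,0,0],[0.52,-1,0,0,0,0],[0.52,-1,0,0,0,0],[0.52,-1,0,0,0,0],[0.52,-1,0,0,0,0],[0,0,0,0,0,0],[0,0,0,0,0,0]]'
python3 - <<'E'
from h import *
im=get_image("wrist"); save(im,"w1"); o=observe()
print(o["clock"],o["position"],rot(o["ee_rot"]).round(3).tolist(),o["force"],o["joints"].round(2))
print("cam",im["position"])
A=im["image"]
for d in trace("brush","wrist")[:2]:
    m=d["region"]; print(d["score"],d["rect"])
    for nm,mm,z in (("all",m,.036),("dark",m&(A.mean(2)<70),.072)):
        c=max(cv2.findContours(mm.astype(np.uint8),0,1)[0],key=cv2.contourArea).reshape(-1,2)
        P=np.float32([toz(im,u,v,z)[:2] for u,v in c]); print(nm,cv2.minAreaRect(P))
E
```

```text
clock: 1.97
position: [0.1533, -0.6059, 0.2268]
ee_rot: [3.103, -0.492, 0.0]
force: [0.7, 0.2, -0.3]
width: 1.002
gripper_force: 0.0
clock: 2.63
position: [0.2305, -0.5577, 0.2268]
ee_rot: [3.031, -0.827, 0.0]
force: [0.4, 0.2, -0.5]
width: 1.0
gripper_force: 0.0
clock: 3.3
position: [0.3838, -0.4622, 0.2268]
ee_rot: [3.031, -0.826, 0.0]
force: [0.8, -0.3, -0.6]
width: 1.004
gripper_force: 0.0
clock: 3.97
position: [0.4989, -0.3901, 0.2265]
ee_rot: [-3.032, 0.822, 0.0]
force: [0.0, -0.2, 0.0]
width: 0.999
gripper_force: 0.0
4.0167 [ 0.49763066 -0.39136486  0.22656097] [[0.862, -0.507, -0.001], [-0.507, -0.862, -0.0], [-0.0, 0.0, -1.0]] [-0.01375553 -0.23438625  0.20144508] [ 0.51  0.45  0.1   1.56 -0.05  1.14 -1.48]
cam [ 0.56911713 -0.43083679  0.38336639]
```

View pics/w1.png

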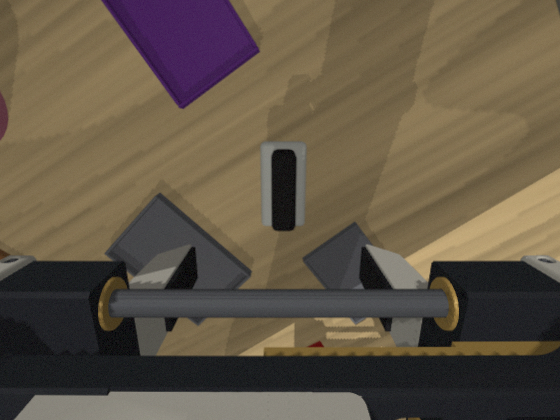

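The wrist picture shows the brush at (284,187), its bar lined up with the tool's x axis (straight up in the image). The network missed it, so I'll segment it by colour.

Run:
```python
from h import *
im=get_image("wrist"); A=im["image"].astype(int); o=observe()
sub=np.zeros(A.shape[:2],bool); sub[130:240,250:320]=1
g=A.mean(2); sat=A.max(2)-A.min(2)
T=rot(o["ee_rot"]); p=o["position"]
for nm,mm,z in (("white+dark",sub&((g<60)|((sat<25)&(g>90))),.036),("dark",sub&(g<60),.072)):
    c=max(cv2.findContours(mm.astype(np.uint8),0,1)[0],key=cv2.contourArea).reshape(-1,2)
    P=np.float32([toz(im,u,v,z)[:2] for u,v in c]); (cx,cy),s,a=cv2.minAreaRect(P)
    print(nm,cv2.boundingRect(c),cx,cy,s,a,"tool offset mm",1000*(T.T@(np.array([cx,cy,p[2]])-p)).round(4))
print(p)
```

```text
white+dark (257, 140, 46, 90) 0.4969819486141205 -0.39456748962402344 (0.05081790313124657, 0.10416865348815918) 59.73798751831055 tool offset mm [1.4 1.6 0. ]
dark (268, 148, 25, 82) 0.5007855892181396 -0.39672642946243286 (0.024627620354294777, 0.08548568934202194) 59.41130828857422 tool offset mm [5.8 1.6 0. ]
[ 0.49659598 -0.3924303   0.22676047]
```

```bash
python3 -m handwheel '[[0.15,0.08,1,0,0,0],[0,0,1,0,0,0],[0,0,1,0,0,0],[0,0,1,0,0,0],[0,0,1,0,0,0],[0,0,1,0,0,0],[0,0,1,0,0,0],[0,0,0.6,0,0,0]]'
python3 -m handwheel '[[0,0,0.6,0,0,0],[0,0,0.6,0,0,0],[0,0,0.5,0,0,0],[0,0,0,0,0,0],[0,0,0,0,0,0]]'
python3 -m handwheel '[[0,0,0,0,0,0],[0,0,0,0,0,0],[0,0,0,0,0,0],[0,0,0,0,0,0],[0,0,0,0,0,0],[0,0,0,0,0,0],[0,0,0,0,0,0],[0,0,0,0,0,0]]' 0 45
python3 -m handwheel '[[0,0,0,0,0,0],[0,0,0,0,0,0],[0,0,0,0,0,0],[0,0,0,0,0,0]]'
```

```text
clock: 4.78
position: [0.4975, -0.3948, 0.0728]
ee_rot: [-3.029, 0.831, 0.004]
force: [-0.3, 1.0, -1.4]
width: 0.999
gripper_force: 0.0
clock: 5.2
position: [0.4993, -0.3943, 0.0405]
ee_rot: [-3.03, 0.829, 0.001]
force: [0.9, -0.3, 0.6]
width: 1.0
gripper_force: 0.0
clock: 5.87
position: [0.4994, -0.3943, 0.0408]
ee_rot: [3.03, -0.829, 0.0]
force: [0.3, 0.1, -0.2]
width: 0.463
gripper_force: 0.0
clock: 6.2
position: [0.4993, -0.3944, 0.0406]
ee_rot: [3.03, -0.829, -0.0]
force: [0.0, -0.6, -0.9]
width: 0.279
gripper_force: 45.0
```

The grip is good (width 25.7 mm, TCP 40.6 mm above the tips). I'll lift and turn the brush across the seam. Before going over the board I'll fit the seam in the top picture, where it's still unobstructed.

```bash
python3 -m handwheel '[[0,0,-0.5,0,0,0],[0,0,-1,0,0,0],[0,0,-1,0,0,0],[0,0,-1,0,0,-1],[0,0,-1,0,0,-1],[0,0,-1,0,0,-1],[0,0,-1,0,0,-1],[0,0,-1,0,0,-1]]'
python3 -m handwheel '[[0,0,-0.5,0,0,-1],[0,0,0,0,0,-1],[0,0,0,0,0,-1],[0,0,0,0,0,-1],[0,0,0,0,0,-1],[0,0,0,0,0,-1],[0,0,0,0,0,-1],[0,0,0,0,0,-1]]'
python3 - <<'E'
from h import *
o=observe(); print(o["clock"],o["position"],rot(o["ee_rot"]).round(3).tolist())
im=get_image("top"); g=cv2.cvtColor(im["image"],cv2.COLOR_RGB2GRAY).astype(np.float32)
# sample profiles across predicted seam in board frame guess
c=np.array([.4930,.1145]); a=np.deg2rad(113.5); ex=np.array([np.cos(a),np.sin(a)]); ey=np.array([-ex[1],ex[0]])
def samp(x,y,z): 
    u,v=proj(im,[*(c+x*ex+y*ey),z]); return cv2.getRectSubPix(g,(1,1),(float(u),float(v)))[0,0]
ys=np.arange(-.03,.0301,.0005); xs=np.arange(-.12,.115,.005); pts=[]
for x in xs:
    pr=np.array([samp(x,y,.034) for y in ys]); pr-=cv2.GaussianBlur(pr.reshape(-1,1),(1,61),0,sigmaY=10).ravel(); i=pr.argmin(); pts.append((x,ys[i],pr[i]))
pts=np.array(pts); k=np.polyfit(pts[:,0],pts[:,1],1)
for _ in range(5):
    ok=abs(np.polyval(k,pts[:,0])-pts[:,1])<.005; k=np.polyfit(pts[ok,0],pts[ok,1],1)
print("seam y=",k,"inliers",ok.sum(),len(pts)); print((pts[:,1]*1000).round(1).tolist())
# along-seam profile: ledge and open end at lateral +-0.03
xl=np.arange(-.2,.2,.004)
print([(int(x*1000),int(np.mean([samp(x,y,.03) for y in np.linspace(-.04,.04,9)]))) for x in xl if abs(x)>.1])
E
```

```text
clock: 6.87
position: [0.4991, -0.3941, 0.1923]
ee_rot: [3.129, -0.285, -0.0]
force: [0.0, -0.3, -1.8]
width: 0.277
gripper_force: 45.0
clock: 7.53
position: [0.4991, -0.3941, 0.2013]
ee_rot: [-3.086, -0.588, 0.0]
force: [0.8, 0.7, -1.6]
width: 0.28
gripper_force: 45.0
7.5333 [ 0.49914812 -0.39412551  0.20125518] [[0.93, 0.368, -0.0], [0.368, -0.93, 0.0], [-0.0, -0.0, -1.0]]
seam y= [0.01350601 0.0008654 ] inliers 47 47
[0.0, -2.0, -1.0, -0.5, 0.5, -1.5, -0.5, 0.5, -1.5, -0.5, 0.5, 0.5, -0.5, 0.5, 1.0, -0.5, 0.0, 1.0, 1.0, 0.0, 1.0, 1.5, 0.0, 1.0, 1.5, 0.0, 1.0, 1.5, 2.0, 0.5, 1.5, 2.0, 0.5, 1.5, 2.0, 2.0, 1.5, 2.0, 2.0, 1.0, 2.0, 2.5, 2.5, 2.0, 2.5, 1.5, 1.5]
[(-200, 114), (-196, 114), (-192, 114), (-188, 114), (-184, 114), (-180, 114), (-176, 109), (-172, 101), (-167, 98), (-163, 82), (-159, 77), (-155, 79), (-151, 78), (-147, 78), (-143, 91), (-139, 99), (-135, 107), (-131, 110), (-127, 110), (-123, 111), (-119, 110), (-115, 112), (-111, 110), (-107, 110), (-103, 110), (100, 103), (104, 96), (108, 97), (112, 96), (116, 96), (120, 97), (124, 96), (128, 97), (132, 93), (136, 70), (140, 64), (144, 77), (148, 79), (152, 78), (156, 79), (160, 82), (164, 86), (168, 110), (172, 118), (176, 117), (180, 117), (184, 116), (188, 116), (192, 115), (196, 115)]
```

The seam fit uses all 47 samples as inliers. It gives a seam yaw of 114.3°, board origin at about (0.492, 0.114) and the start point at (0.457, 0.192). Now I'll travel there, stop above it and check.

```bash
python3 -m handwheel '[[0,0,0,0,0,-0.68],[0.36,-0.98,0,0,0,0],[0.36,-0.98,0,0,0,0],[0.36,-0.98,0,0,0,0],[0.36,-0.98,0,0,0,0],[0.36,-0.98,0,0,0,0],[0.36,-0.98,0,0,0,0],[0.36,-0.98,0,0,0,0]]'
python3 -m handwheel '[[0.36,-0.98,0,0,0,0],[0.36,-0.98,0,0,0,0],[0.36,-0.98,0,0,0,0],[0.36,-0.98,0,0,0,0],[0.36,-0.98,0,0,0,0],[0.36,-0.98,0,0,0,0],[0.36,-0.98,0,0,0,0],[0.36,-0.98,0,0,0,0]]'
python3 -m handwheel '[[0.36,-0.98,0,0,0,0],[0.36,-0.98,0,0,0,0],[0.36,-0.98,0,0,0,0],[0.36,-0.98,0,0,0,0],[0.36,-0.98,0,0,0,0],[0.36,-0.98,0,0,0,0],[0.36,-0.98,0,0,0,0],[0.36,-0.98,0,0,0,0]]'
python3 -m handwheel '[[0.36,-0.98,0,0,0,0],[0.36,-0.98,0,0,0,0],[0.36,-0.98,0,0,0,0],[0.36,-0.98,0,0,0,0],[0.36,-0.98,0,0,0,0],[0,0,0.5,0,0,0],[0,0,1,0,0,0],[0,0,1,0,0,0]]'
python3 -m handwheel '[[0,0,0,0,0,0],[0,0,0,0,0,0],[0,0,0,0,0,0]]'
python3 - <<'E'
from h import *
o=observe(); p=o["position"]; T=rot(o["ee_rot"])
print(o["clock"],p,T.round(3).tolist(),o["force"])
O=np.array([.4922,.1141]); a=np.deg2rad(114.3); B=np.array([[np.cos(a),np.sin(a)],[-np.sin(a),np.cos(a)]])
print("board xy mm",1000*B@(p[:2]-O))
im=get_image("wrist"); save(im,"w2")
for l in ("seam_start","seam_end"):
    for d in place_of(l,"wrist")[:1]:
        q=toz(im,d["point"][0]*560,d["point"][1]*420,.034); print(l,d["score"],q,1000*B@(q[:2]-O))
E
```

```text
clock: 8.25
position: [0.489, -0.2474, 0.2012]
ee_rot: [3.073, 0.653, -0.0]
force: [-0.5, 0.3, -1.8]
width: 0.277
gripper_force: 45.0
clock: 8.92
position: [0.4776, -0.0809, 0.2013]
ee_rot: [3.073, 0.653, 0.0]
force: [0.3, 0.3, -1.8]
width: 0.276
gripper_force: 45.0
clock: 9.58
position: [0.4661, 0.0857, 0.2013]
ee_rot: [3.073, 0.653, 0.0]
force: [0.4, 0.2, -2.1]
width: 0.28
gripper_force: 45.0
clock: 10.25
position: [0.4597, 0.1894, 0.151]
ee_rot: [3.073, 0.655, 0.003]
force: [-0.1, 0.4, -2.8]
width: 0.277
gripper_force: 45.0
clock: 10.5
position: [0.4597, 0.189, 0.1517]
ee_rot: [-3.073, -0.655, -0.001]
force: [-0.1, -0.0, -1.9]
width: 0.283
gripper_force: 45.0
10.5 [0.45968132 0.18902359 0.15170148] [[0.913, 0.408, 0.001], [0.408, -0.913, 0.0], [0.001, 0.0, -1.0]] [-0.11941821 -0.01736766 -1.87460275]
board xy mm [81.667513   -1.19449866]
seam_end 0.87 [0.5269657 0.0344017 0.034    ] [-86.94387313   1.11142166]
```

View pics/w2.png

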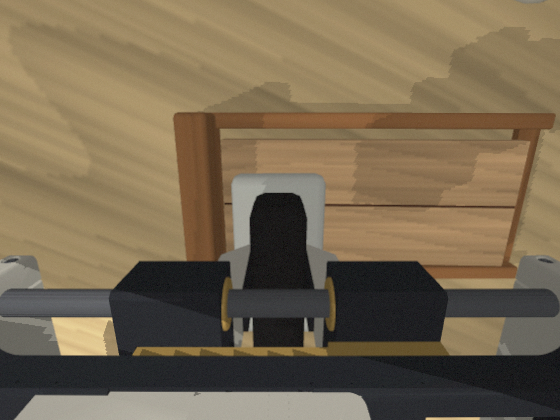

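The brush is at (278,235), with the seam running horizontally at row 206, parallel to the tool's y. The board estimate agrees to 2 mm, and the brush is at board x ≈ 82, y ≈ -1. Next I'll descend and feel for the panel; the force baseline is Fz ≈ -1.9 N.

```bash
python3 -m handwheel '[[0,0,0.8,0,0,0],[0,0,0.8,0,0,0],[0,0,0.8,0,0,0],[0,0,0.5,0,0,0],[0,0,0.35,0,0,0],[0,0,0,0,0,0],[0,0,0,0,0,0]]'
for i in 1; do python3 -m handwheel '[[0,0,0.05,0,0,0],[0,0,0.05,0,0,0],[0,0,0,0,0,0],[0,0,0,0,0,0]]' | grep -E "pos|force:"; done
python3 -m handwheel '[[0,0,0.05,0,0,0],[0,0,0.05,0,0,0],[0,0,0,0,0,0],[0,0,0,0,0,0]]' | grep -E "pos|force:"
```

```text
clock: 11.23
position: [0.4594, 0.1891, 0.0861]
ee_rot: [-3.072, -0.656, -0.0]
force: [0.8, -0.1, -0.9]
width: 0.283
gripper_force: 45.0
position: [0.4595, 0.1891, 0.0841]
force: [-0.4, 0.6, -2.8]
gripper_force: 45.0
position: [0.4592, 0.1889, 0.0816]
force: [0.4, 0.2, -2.0]
gripper_force: 45.0
```

```bash
python3 -m handwheel '[[0,0,0.05,0,0,0],[0,0,0.05,0,0,0],[0,0,0,0,0,0],[0,0,0,0,0,0]]' | grep -E "pos|force:"
python3 -m handwheel '[[0,0,0.05,0,0,0],[0,0,0.05,0,0,0],[0,0,0,0,0,0],[0,0,0,0,0,0]]' | grep -E "pos|force:"
```

```text
position: [0.4592, 0.1889, 0.0796]
force: [-0.3, 0.4, -1.6]
gripper_force: 45.0
position: [0.4592, 0.1889, 0.0776]
force: [-0.8, 0.0, -2.8]
gripper_force: 45.0
```

```bash
python3 -m handwheel '[[0,0,0.05,0,0,0],[0,0,0.05,0,0,0],[0,0,0,0,0,0],[0,0,0,0,0,0]]' | grep -E "pos|force:"
python3 -m handwheel '[[0,0,0.05,0,0,0],[0,0,0.05,0,0,0],[0,0,0,0,0,0],[0,0,0,0,0,0]]' | grep -E "pos|force:"
```

```text
position: [0.4592, 0.189, 0.0756]
force: [-0.1, -0.6, -2.5]
gripper_force: 45.0
position: [0.4592, 0.189, 0.0736]
force: [-0.5, -0.6, -2.2]
gripper_force: 45.0
```

```bash
python3 -m handwheel '[[0,0,0.05,0,0,0],[0,0,0.05,0,0,0],[0,0,0,0,0,0],[0,0,0,0,0,0]]' | grep -E "pos|force:"
python3 -m handwheel '[[0,0,0.05,0,0,0],[0,0,0.05,0,0,0],[0,0,0,0,0,0],[0,0,0,0,0,0]]' | grep -E "pos|force:"
```

```text
position: [0.4592, 0.1889, 0.0716]
force: [0.6, -0.0, -2.1]
gripper_force: 45.0
position: [0.4592, 0.1889, 0.0697]
force: [0.3, -0.6, -1.9]
gripper_force: 45.0
```

```bash
python3 -m handwheel '[[0,0,0.05,0,0,0],[0,0,0.05,0,0,0],[0,0,0,0,0,0],[0,0,0,0,0,0]]' | grep -E "pos|force:"
python3 -m handwheel '[[0,0,0.05,0,0,0],[0,0,0,0,0,0],[0,0,0,0,0,0]]' | grep -E "pos|force:"
```

```text
position: [0.4593, 0.189, 0.0679]
force: [-1.9, -1.0, 3.9]
gripper_force: 45.0
position: [0.4593, 0.1891, 0.0669]
force: [-1.6, -1.4, 5.9]
gripper_force: 45.0
```

Contact: the net force is about 8 N at TCP z = 0.0669, so the target reading is Fz ≈ +6. The panel is low here and should rise toward the open end. I'll scrub in 20 mm calls at 3 cm/s and correct the height each time.

```bash
python3 -m handwheel '[[0,0,0,0,0,0],[0,0,0,0,0,0],[0,0,0,0,0,0],[0,0,0,0,0,0]]' | grep -E "pos|force:"
python3 -m handwheel '[[0,0.125,-0.004,0,0,0],[0,0.125,-0.004,0,0,0],[0,0.125,-0.004,0,0,0],[0,0.125,-0.004,0,0,0],[0,0.125,-0.004,0,0,0],[0,0.125,-0.004,0,0,0]]' | grep -E "pos|force:"
```

```text
position: [0.4593, 0.1891, 0.0669]
force: [-1.4, -0.3, 6.8]
gripper_force: 45.0
position: [0.4658, 0.1772, 0.0678]
force: [-2.4, 3.8, 5.6]
gripper_force: 45.0
```

```bash
python3 -m handwheel '[[0,0.125,-0.004,0,0,0],[0,0.125,-0.004,0,0,0],[0,0.125,-0.004,0,0,0],[0,0.125,-0.004,0,0,0],[0,0.125,-0.004,0,0,0],[0,0.125,-0.004,0,0,0]]' | grep -E "pos|force:"
```

```text
position: [0.472, 0.1635, 0.0683]
force: [-1.8, 3.9, 6.6]
gripper_force: 45.0
```

```bash
python3 -m handwheel '[[0,0.125,-0.005,0,0,0],[0,0.125,-0.005,0,0,0],[0,0.125,-0.005,0,0,0],[0,0.125,-0.005,0,0,0],[0,0.125,-0.005,0,0,0],[0,0.125,-0.005,0,0,0],[0,0.125,-0.005,0,0,0],[0,0.125,-0.005,0,0,0]]' | grep -E "pos|force:"
```

```text
position: [0.4802, 0.1453, 0.0691]
force: [-1.5, 5.2, 5.9]
gripper_force: 45.0
```

```bash
python3 -m handwheel '[[0,0.125,-0.005,0,0,0],[0,0.125,-0.005,0,0,0],[0,0.125,-0.005,0,0,0],[0,0.125,-0.005,0,0,0],[0,0.125,-0.005,0,0,0],[0,0.125,-0.005,0,0,0],[0,0.125,-0.005,0,0,0],[0,0.125,-0.005,0,0,0]]' | grep -E "pos|force:"
```

```text
position: [0.4883, 0.127, 0.0699]
force: [-1.6, 4.9, 6.2]
gripper_force: 45.0
```

```bash
python3 -m handwheel '[[0,0.125,-0.005,0,0,0],[0,0.125,-0.005,0,0,0],[0,0.125,-0.005,0,0,0],[0,0.125,-0.005,0,0,0],[0,0.125,-0.005,0,0,0],[0,0.125,-0.005,0,0,0],[0,0.125,-0.005,0,0,0],[0,0.125,-0.005,0,0,0]]' | grep -E "pos|force:"
```

```text
position: [0.4965, 0.1088, 0.0706]
force: [-2.3, 4.5, 6.3]
gripper_force: 45.0
```

```bash
python3 -m handwheel '[[0,0.125,-0.005,0,0,0],[0,0.125,-0.005,0,0,0],[0,0.125,-0.005,0,0,0],[0,0.125,-0.005,0,0,0],[0,0.125,-0.005,0,0,0],[0,0.125,-0.005,0,0,0],[0,0.125,-0.005,0,0,0],[0,0.125,-0.005,0,0,0]]' | grep -E "pos|force:"
```

```text
position: [0.5046, 0.0905, 0.0714]
force: [-1.3, 5.3, 5.5]
gripper_force: 45.0
```

```bash
python3 -m handwheel '[[0,0.125,-0.0045,0,0,0],[0,0.125,-0.0045,0,0,0],[0,0.125,-0.0045,0,0,0],[0,0.125,-0.0045,0,0,0],[0,0.125,-0.0045,0,0,0],[0,0.125,-0.0045,0,0,0],[0,0.125,-0.0045,0,0,0],[0,0.125,-0.0045,0,0,0]]' | grep -E "pos|force:"
```

```text
position: [0.5128, 0.0722, 0.0721]
force: [-2.1, 5.0, 6.9]
gripper_force: 45.0
```

```bash
python3 -m handwheel '[[0,0.125,-0.005,0,0,0],[0,0.125,-0.005,0,0,0],[0,0.125,-0.005,0,0,0],[0,0.125,-0.005,0,0,0],[0,0.125,-0.005,0,0,0],[0,0.125,-0.005,0,0,0],[0,0.125,-0.005,0,0,0],[0,0.125,-0.005,0,0,0]]' | grep -E "pos|force:"
```

```text
position: [0.5209, 0.054, 0.0729]
force: [-1.2, 4.5, 6.8]
gripper_force: 45.0
```

```bash
python3 -m handwheel '[[0,0.125,-0.005,0,0,0],[0,0.125,-0.005,0,0,0],[0,0.125,-0.005,0,0,0],[0,0.125,-0.005,0,0,0],[0,0.125,-0.005,0,0,0],[0,0.125,-0.005,0,0,0],[0,0.125,-0.005,0,0,0],[0,0.125,-0.005,0,0,0]]' | grep -E "pos|force:"
python3 -m handwheel '[[0,0,0,0,0,0],[0,0,0,0,0,0],[0,0,0,0,0,0],[0,0,0,0,0,0],[0,0,0,0,0,0],[0,0,0,0,0,0]]'
```

```text
position: [0.5291, 0.0358, 0.0737]
force: [-1.8, 4.8, 6.3]
gripper_force: 45.0
clock: 20.98
position: [0.5293, 0.0352, 0.0737]
ee_rot: [-3.071, -0.658, -0.003]
force: [-1.4, 3.4, 6.4]
width: 0.282
gripper_force: 45.0
```

The scrub is done; by the readings the net force stayed between about 7.5 and 9 N. Next I'll lift and carry the brush over to the tray.

```bash
python3 -m handwheel '[[0,0,-0.5,0,0,0],[0,0,-1,0,0,0],[0,0,-1,0,0,0],[0,0,-1,0,0,0],[0,0,-1,0,0,0],[-0.71,0.95,0,0,0,0],[-0.71,0.95,0,0,0,0],[-0.71,0.95,0,0,0,0]]' | grep pos
python3 -m handwheel '[[-0.71,0.95,0,0,0,0],[-0.71,0.95,0,0,0,0],[-0.71,0.95,0,0,0,0],[-0.71,0.95,0,0,0,0],[-0.71,0.95,0,0,0,0],[-0.71,0.95,0,0,0,0],[-0.71,0.95,0,0,0,0],[-0.71,0.95,0,0,0,0]]' | grep pos
python3 -m handwheel '[[0,0,0.8,0,0,0],[0,0,0.8,0,0,0],[0,0,0.8,0,0,0],[0,0,0.8,0,0,0],[0,0,0,0,0,0],[0,0,0,0,0,0]]'
python3 - <<'E'
from h import *
for c in ("wrist","side"):
    im=get_image(c)
    if c=="wrist": save(im,"w3")
    else:
        A=im["image"][130:250,150:290]; cv2.imwrite("pics/s3.png",cv2.resize(A,None,fx=5,fy=5,interpolation=cv2.INTER_CUBIC)[...,::-1])
E
```

```text
position: [0.5128, -0.0365, 0.1638]
position: [0.4707, -0.2221, 0.1634]
clock: 22.82
position: [0.4707, -0.2207, 0.0989]
ee_rot: [-3.071, -0.656, 0.003]
force: [0.1, -0.2, -1.6]
width: 0.282
gripper_force: 45.0
```

View pics/s3.png

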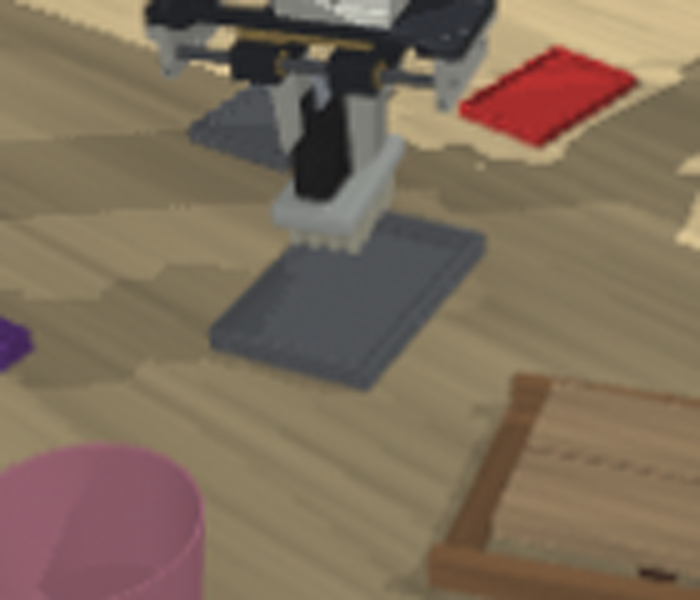

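View pics/w3.png

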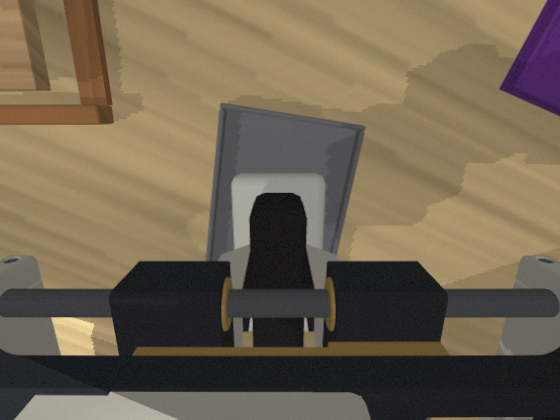

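The brush hangs upright (side crop (335,200)) over the large grey tray, and in the wrist view it lies between the tray's side walls. Lowering it now.

```bash
python3 - <<'E'
from h import *
im=get_image("wrist"); p=observe()["position"]
a,b=toz(im,220,104,.016),toz(im,364,127,.016); e=(b-a)/np.linalg.norm(b-a); n=np.array([e[1],-e[0],0])
n*=np.sign(n@(p-a)); print("edge len",np.linalg.norm(b-a),"tray centre est",(a+b)/2+.08*n,"tcp",p)
E
python3 -m handwheel '[[0,0,0.5,0,0,0],[0,0,0.5,0,0,0],[0,0,0.5,0,0,0],[0,0,0.5,0,0,0],[0,0,0.2,0,0,0],[0,0,0.2,0,0,0],[0,0,0,0,0,0],[0,0,0,0,0,0]]' | grep -E "pos|force:"
python3 -m handwheel '[[0,0,0.1,0,0,0],[0,0,0,0,0,0],[0,0,0,0,0,0]]' | grep -E "pos|force:"
```

```text
edge len 0.10849772884637844 tray centre est [ 0.4722232  -0.22086995  0.016     ] tcp [ 0.47218135 -0.22103836  0.10032697]
position: [0.4715, -0.2207, 0.0511]
force: [-0.1, -0.6, -1.9]
gripper_force: 45.0
position: [0.4717, -0.2208, 0.0495]
force: [0.2, -0.3, -2.2]
gripper_force: 45.0
```

```bash
python3 -m handwheel '[[0,0,0.1,0,0,0],[0,0,0.1,0,0,0],[0,0,0,0,0,0],[0,0,0,0,0,0]]' | grep -E "pos|force:"
python3 -m handwheel '[[0,0,0.04,0,0,0],[0,0,0,0,0,0],[0,0,0,0,0,0]]' | grep -E "pos|force:"
```

```text
position: [0.4714, -0.2207, 0.0451]
force: [0.5, 0.4, -2.4]
gripper_force: 45.0
position: [0.4716, -0.2208, 0.0445]
force: [0.1, 0.3, -1.4]
gripper_force: 45.0
```

```bash
python3 -m handwheel '[[0,0,0.03,0,0,0],[0,0,0,0,0,0],[0,0,0,0,0,0]]' | grep -E "pos|force:"
python3 -m handwheel '[[0,0,0.03,0,0,0],[0,0,0,0,0,0],[0,0,0,0,0,0]]' | grep -E "pos|force:"
```

```text
position: [0.4716, -0.2208, 0.044]
force: [-1.1, 0.1, 1.6]
gripper_force: 45.0
position: [0.4716, -0.2208, 0.0433]
force: [-0.6, -0.5, 4.0]
gripper_force: 45.0
```

It's standing on the tray floor. I'll release it, rise clear and check.

```bash
python3 -m handwheel '[[0,0,0,0,0,0],[0,0,0,0,0,0],[0,0,0,0,0,0],[0,0,0,0,0,0],[0,0,0,0,0,0],[0,0,0,0,0,0],[0,0,0,0,0,0],[0,0,0,0,0,0]]' 1 | grep -E "width|force"
python3 -m handwheel '[[0,0,0,0,0,0],[0,0,0,0,0,0],[0,0,0,0,0,0],[0,0,-0.2,0,0,0],[0,0,-0.4,0,0,0],[0,0,-0.6,0,0,0],[0,0,-1,0,0,0],[0,0,-1,0,0,0]]'
python3 -m handwheel '[[0,0,-1,0,0,0],[0,0,-1,0,0,0],[0,0,-1,0,0,0],[0,0,-1,0,0,0],[0,0,-1,0,0,0],[0,0,0,0,0,0],[0,0,0,0,0,0],[0,0,0,0,0,0]]'
python3 - <<'E'
from h import *
im=get_image("wrist"); save(im,"w4")
E
```

```text
force: [0.0, 0.1, -0.2]
width: 0.815
gripper_force: 0.0
clock: 26.3
position: [0.4712, -0.2205, 0.1082]
ee_rot: [-3.072, -0.656, 0.001]
force: [0.6, -0.4, -0.8]
width: 0.999
gripper_force: 0.0
clock: 26.97
position: [0.4711, -0.2207, 0.2071]
ee_rot: [-3.072, -0.656, 0.0]
force: [-0.7, 0.1, -0.0]
width: 0.998
gripper_force: 0.0
```

View pics/w4.png

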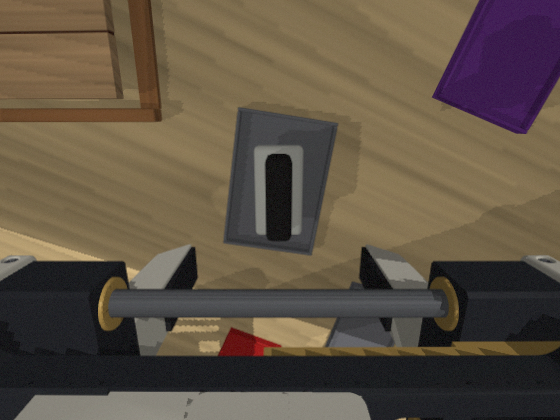

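The brush stands upright at (279,192), in the middle of the tray (corners (240,108) to (313,252)), and the gripper is well clear. Handing in.

```bash
python3 -c "
from cell import sign_off
print(sign_off())"
```

```text
the job is handed in; nothing more can be done
None
```

I scrubbed the seam from the ledge end to the open end at about 3 cm/s with roughly 7.5–9 N of measured pressure, left the brush standing upright and released in the middle of the large grey tray, and handed the job in after about 27 s; no verdict was returned.

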